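# Battery change on a portable label printer

### The job

Put the long battery pack from the desk charger into the label printer's open battery compartment: lower it in gently, without dropping or tipping it in, so that it lies flat with its contact tongue at the compartment's contacts. Then shut the compartment lid and press it down, without forcing it, until the catch snaps and holds it fully closed. Leave the short pack in the charger and everything else on the desk as it is.

Things in the scene. Friction and masses are not known exactly. Their poses are not given: they have to be found in the camera images.
- printer: Portable label printer lying face down, fixed: grey flat box 190 (x) x 112 (y) x 34 mm. Origin: centre of its underside; x points to the lid's hinge end, away from the robot at yaw 0. In its top (the deck) is the battery bay, x = -66 to +36 mm. A sprung catch (27 mm wide, 16 mm high) stands on the deck before the bay, at x = -80 to -90 mm.
- bay_center (a point): centre of the bay's floor, 24 mm above the desk; axes as the printer. The bay is 102 mm along x, 46 mm wide, 10 mm deep; a pack in it stands 12 mm proud of the deck
- bay_contacts (a point): middle of the bay's near end wall, 11 mm above its floor: where the middle of the tongue's end face comes to lie (within a few mm). Below it a contact block, 7 mm long, 34 wide, 6 high, stands on the floor: only the tongue fits over it; a pack the wrong way round rides up on it and keeps the lid from shutting
- lid (a joint): lid angle, rad: 0 shut and caught; about 0.05 (6 mm gap at the free end) resting on the catch, not snapped; 1.6 to 1.9 standing open; stop at 1.92. Black hollow lid, 128 mm from hinge to free end, 56 wide, 17 thick; it stays where it is left (friction 0.07 N m). Snapping takes roughly 8 to 15 N pressed down near the free end
- lid_hinge (a point): point on the lid's hinge line (along the printer's y), in the middle of its width, at deck height 34 mm; axes as the printer
- lid_press (a point): place to press: middle of the lid's outer face, 109 mm from the hinge line and 17 mm from the lid's rim plane, on the thumb ribs; its axes turn with the lid: z out of the outer face, -x toward the free end
- charger: black two-bay charger, fixed, 126 x 80 mm foot, 40 mm high. Origin: centre of its underside. Bays side by side at x = -27 and +27 mm, 28 mm deep (floor 12 mm up), the same for both packs, either of which may stand in either bay
- long_pack: the long battery pack, loose, 0.16 kg: block 22 (x, thickness) x 40 (y, width) x 88 mm with a narrower contact tongue 8 thick x 32 wide x 12 mm on its end, overall 96 mm along z (the tongue shows 8 mm). Origin: middle of the tongue's end face; z runs from there to the plain end. It starts upright, tongue down in a charger bay, with 68 mm standing out. Both flat faces are alike
- pack_middle (a point): middle of the long pack's block, 52 mm from the tongue's end face along z; axes as the long pack
- short_pack: a short pack of the same section, 70 mm overall, standing in the other charger bay (42 mm showing); not for this printer
- pen: pen on the desk near the right front, 132 mm long along its y, 14 mm high
- screwdriver: screwdriver on the desk at the left front, 190 mm long along its y, 29 mm thick
- tape_roll: roll of tape lying behind, between printer and charger, 100 mm across, 25 mm high
- sleeve: printed flanged sleeve standing behind the printer on the right, 54 mm across, 69 mm high
- glue: glue stick lying at the left edge of the desk, 91 mm long along its y, 20 mm thick
There are look-alikes about, which are no part of the job. What is shaped like the long_pack but yellow is not meant.

How it is judged:
By the outcome, as a careful person would: the job done as asked, in the order asked, and still so for the second after the job is handed in, with the robot touching nothing.
It also fails if it takes over 56 s, if anything falls off the work surface, if the arm or the gripper's body presses on something with over 40 N, if the wrist force passes 120 N, or if a joint passes its speed limit or range.

### The arm

A 6-joint arm with a two-finger parallel gripper is mounted at the origin on a cart in front of the work surface, level with it; the furniture and walls round the work are solid. World frame = base frame: x ahead of the robot, y to its left, z up, the work surface at z = 0. Lengths are in m, angles in rad, forces in N, time in s.
With the tool pointing down it reaches from about 0.4 to 0.825 m from the base axis. Payload 7 kg.
Tool frame: the origin (TCP) lies on the centre line of the jaws, within the pads' length; the fingertips stand 22 mm ahead of it and the grasp point (between the pads) lies 3 mm ahead of it; z points along the fingers, y is the line along which they close (so a half turn about z gives the same grasp; the last joint's range is limited). The gripper opens to 88 mm and grips with 3 to 60 N. Pads are 19 mm wide; open, the fingers measure 130 mm over their backs; the gripper's body (78 mm by 193 mm) begins 47 mm behind the grasp point.
Start: joints at [-0.839, 0.359, 0.012, 0, -1.224, -0.288], TCP at [0.29, -0.61, 0.249] pointing down, gripper open.
Joint ranges: [-3.07, 3.07], [-1.43, 2.12], [-1.02, 1.25], [-3.03, 1.67], [-3.05, -0], [-3.03, 3.03]. Speed limits (rad/s): [2.39, 2.39, 3.01, 3.14, 3.14, 3.14].

### API

Orientations are given as [roll, pitch, yaw] about the fixed x, y, z axes, in that order (R = Rz(yaw) Ry(pitch) Rx(roll)).
In Python, from station import arm gives the robot as it stands.
- The arm moves only by the tool arm_command, never from a script. Its argument "series" is one flat list of numbers, 7 for each row, row after row: the turn, a rotation vector about the tool's x, y, z each as a share of 90 degrees, from -1 to 1, then the shift along the tool's x, y, z each as a share of 0.1 m, from -1 to 1, then the opening, from 0 (shut) to 1 (fully open). A call has 1 to 8 rows; each row is the pose to reach, as a shift and turn from the pose commanded when the call began, along the tool's axes at that moment; what a row does not reach only later rows make up. A row lasts 1/8 s, in which the tool goes at most 62.5 mm and 10.7 degrees, less where a joint would pass 70% of its speed; a pose out of reach is approached as far as the arm can. A call with a number of a shift or a turn outside -1 to 1 is refused whole. A call with a gripper value outside its range is refused whole. The fingers move at their own pace and stop on an object; "force" is the grip in N (left out, the last holds). Time passes only in rows, so rows that repeat a pose let the fingers close. It gives the time, the measured TCP pose, the force, the opening and the grip force at its end, in the units of the state.
- arm.get_state(): the state, without advancing time (a new reading comes with each control period).
- arm.grab_frame(name): name is "scene" or "side" or "wrist"; returns the picture (420x560x3 uint8, blue, green, red); there is no depth.
- arm.camera_model(name): a dict with "fovy" (degrees; the focal length in pixels is half the picture's height over the tangent of half this angle, whatever the lens; pixels are square), "cx", "cy" (the principal point, pixels), "pose" (4x4, takes a point from camera to world coordinates). Camera axes: x right, y down, z forward; pixel columns grow to the right and rows downward; lengths in m; the calibration is good to about 2 mm. The wrist camera is an equidistant fisheye: a pixel r from the principal point sees the ray r / f radians off the axis. A picture is of the moment at which its call begins: read the wrist's pose just before it. camera_model takes no time and is no camera call; for the wrist camera it gives the pose at the moment of the call.
- arm.job_done(): hands the job in; it is judged then, once.
The state is a dict: "t": time; "q": joint angles; "qd": joint speeds; "joint_efforts": joint torques, N m; "eef_pos": TCP position; "ee_rot": TCP orientation; "force": force on the tool from outside, world axes, zero at the start; "moment": the same for the moment, N m; "width": finger opening in m; "gripper_force": force on a finger pad.
Only numpy, scipy, OpenCV 4.12 (cv2) and the standard library are available. Lean on these libraries where they do the work, as an engineer would, in place of code of your own. Each camera call takes 0.05 s, during which the arm holds its last target. There are 200 camera calls.

## Working session

There is one attempt and no reset: what is moved stays moved. The work goes in short steps, Python scripts to look and compute and a tool call to move; the robot and the scene stay as the last step left them, time stands still between calls to the robot, and variables do not carry over. Pictures are saved under pics/ and viewed, at most 10 in all, crops included, and the job is handed in when it is done.

Besides the shell and the picture viewer there is one more tool, called after "Emit:" as a command line: name --argument value ..., lists and objects as JSON in quotes. arm_command: Moves the arm, as the interface text tells. Its arguments: {"type":"object","properties":{"series":{"type":"array"},"force":{"type":"number"}},"required":["series"]}

```bash
ls; mkdir -p pics; python3 - <<'E'
from station import arm
import cv2,numpy as np
np.set_printoptions(precision=4,suppress=True)
for n in("scene","side"):
    cv2.imwrite(f"pics/{n}0.png",cv2.resize(arm.grab_frame(n),(800,600),interpolation=cv2.INTER_CUBIC)); m=arm.camera_model(n);print(n,m)
print(arm.get_state())
E
```

```text
pics
scene {'fovy': 57.58444044689641, 'cx': 280.234678702441, 'cy': 212.87743920292093, 'pose': array([[-0.694 , -0.3571,  0.6252, -0.0284],
       [-0.7199,  0.3591, -0.594 ,  0.6639],
       [-0.0124, -0.8623, -0.5063,  0.5015],
       [ 0.    ,  0.    ,  0.    ,  1.    ]])}
side {'fovy': 46.35923369038555, 'cx': 283.7548103296883, 'cy': 205.468681387509, 'pose': array([[-0.9827, -0.12  ,  0.1413,  0.3422],
       [-0.1853,  0.6236, -0.7595,  1.208 ],
       [ 0.003 , -0.7725, -0.635 ,  0.9588],
       [ 0.    ,  0.    ,  0.    ,  1.    ]])}
{'t': 0.1, 'q': array([-0.8389,  0.3593,  0.0112, -0.0003, -1.2241, -0.2881]), 'qd': array([ 0.0007, -0.0012,  0.0034,  0.0023, -0.0015,  0.0003]), 'joint_efforts': array([ -0.0013, -58.4163,  29.3754,   7.0157,   0.0102,  -0.0001]), 'eef_pos': array([ 0.2896, -0.6093,  0.2477]), 'ee_rot': array([ 3.1401, -0.0001, -2.6979]), 'force': array([0.1207, 0.441 , 0.1817]), 'moment': array([-0.0429,  0.0156,  0.0336]), 'gripper_force': 0.0, 'width': 0.08784649804148685}
```

View pics/scene0.png

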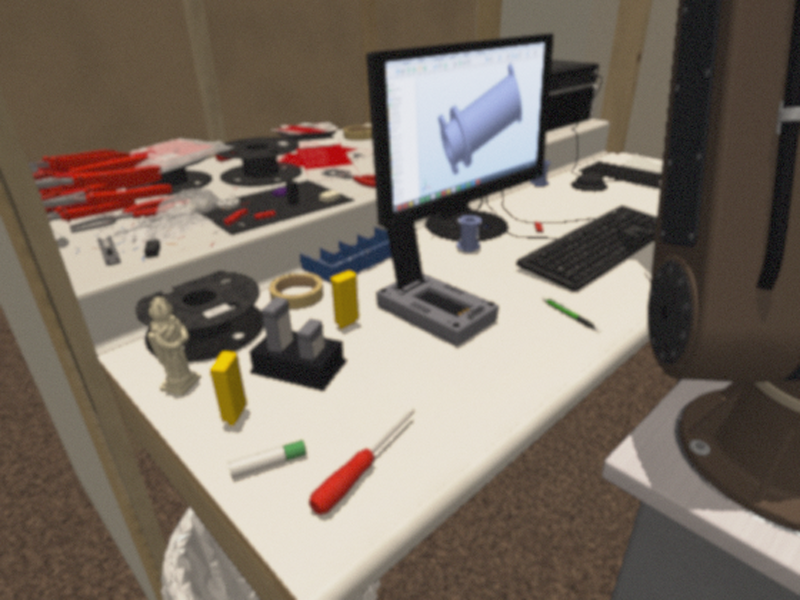

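View pics/side0.png

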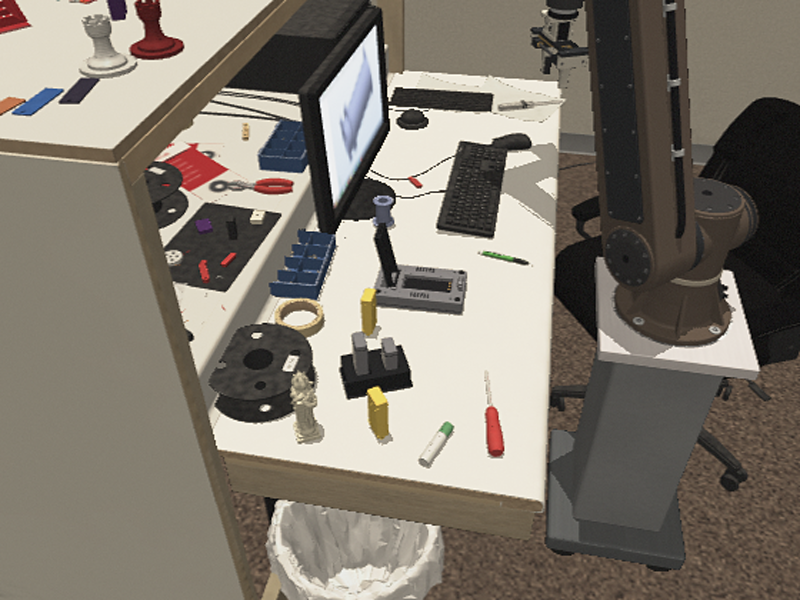

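The scene view shows the printer at about (437,308) with its lid standing open, and the charger at (298,358). The side view shows the printer at (420,288) and the charger at (375,370), with the tall grey pack in its left bay at (360,352). The two yellow packs beside the charger are decoys. I'll enlarge both.

```bash
cat > h.py <<'E'
import numpy as np,cv2
from station import arm
from scipy.spatial.transform import Rotation as R
np.set_printoptions(precision=4,suppress=True)
def ray(m,u,v,fish=False):
    f=210/np.tan(np.radians(m["fovy"]/2)); x,y=(u-m["cx"])/f,(v-m["cy"])/f
    if fish:
        r=np.hypot(x,y)+1e-12; d=np.array([x/r*np.sin(r),y/r*np.sin(r),np.cos(r)])
    else: d=np.array([x,y,1.])
    P=m["pose"]; return P[:3,3],P[:3,:3]@d
def onz(m,u,v,z,fish=False):
    o,d=ray(m,u,v,fish); return o+d*(z-o[2])/d[2]
def proj(m,p,fish=False):
    f=210/np.tan(np.radians(m["fovy"]/2)); P=m["pose"]; c=P[:3,:3].T@(np.asarray(p)-P[:3,3])
    if fish:
        r=np.hypot(c[0],c[1]); s=np.arctan2(r,c[2])/r; return np.array([m["cx"]+f*c[0]*s,m["cy"]+f*c[1]*s])
    return np.array([m["cx"]+f*c[0]/c[2],m["cy"]+f*c[1]/c[2]])
def rows(target,rpy):
    "shift and turn in command units from the current pose"
    s=arm.get_state(); R0=R.from_euler("xyz",s["ee_rot"]); R1=R.from_euler("xyz",rpy)
    return (R0.inv()*R1).as_rotvec()/(np.pi/2), R0.inv().apply(np.array(target)-s["eef_pos"])/0.1
E
python3 - <<'E'
from h import *
S=cv2.resize(cv2.imread("pics/side0.png"),(560,420)) 
a=arm.grab_frame("side"); b=arm.grab_frame("scene")
c=lambda im,x,y,w,h,k:cv2.resize(im[y:y+h,x:x+w],None,fx=k,fy=k,interpolation=cv2.INTER_CUBIC)
A=c(a,230,150,100,130,4.6)  # 460x598
B=c(b,160,180,200,100,1)
cv2.imwrite("pics/side1.png",A)
m=arm.camera_model("side")
for n,u,v,z in(("printer",425,290,.034),("charger",376,362,.04),("long top",360,336,.08),("short top",389,340,.054),("yel1",369,333,0),("lidtop",380,228,.15)): print(n,onz(m,u*.7,v*.7,z))
m=arm.camera_model("scene")
for n,u,v,z in(("printer",437,305,.034),("charger",298,350,.04),("long top",276,302,.08)): print(n,onz(m,u*.7,v*.7,z))
E
```

```text
printer [0.5097 0.0829 0.034 ]
charger [0.5629 0.315  0.04  ]
long top [0.5968 0.2937 0.08  ]
short top [0.5482 0.2671 0.054 ]
yel1 [0.6043 0.1984 0.    ]
lidtop [0.6124 0.0427 0.15  ]
printer [0.503  0.0739 0.034 ]
charger [0.5523 0.3206 0.04  ]
long top [0.633  0.3003 0.08  ]
```

View pics/side1.png

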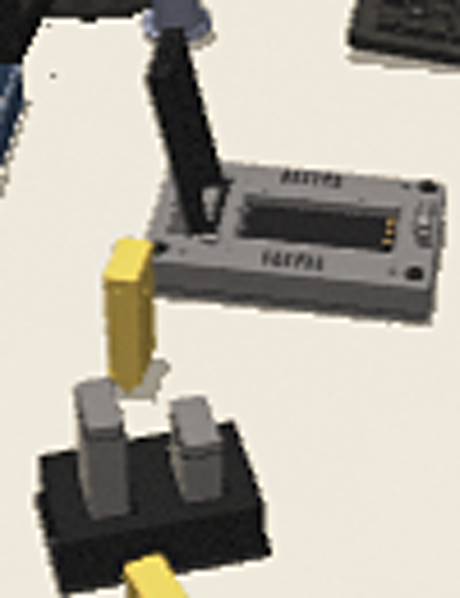

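The enlarged side view shows the bay with gold contacts at its robot end, at crop (390,232), and the lid standing at crop (185,140). The long pack is in the charger's far bay with its top at crop (98,395). The short pack is in the near bay at crop (193,405). I'll bring the wrist camera over the work.

Emit:
arm_command --series '[0, 0, 0, -0.35, 0.47, -0.2, 1, 0, 0, 0, -0.7, 0.95, -0.4, 1]'

```text
t: 0.45
eef_pos: [0.312, -0.4928, 0.2877]
ee_rot: [3.14, -0.001, -2.699]
force: [1.8, -0.1, 0.5]
width: 0.0876
gripper_force: 0.0
```

Emit:
arm_command --series '[0, 0, 0, -0.35, 0.47, -0.2, 1, 0, 0, 0, -0.7, 0.95, -0.4, 1]'

```text
t: 0.7
eef_pos: [0.3345, -0.3765, 0.3289]
ee_rot: [-3.142, 0.0, -2.698]
force: [2.0, -0.0, -0.1]
width: 0.0875
gripper_force: 0.0
```

Emit:
arm_command --series '[0, 0, 0, -0.35, 0.47, -0.2, 1, 0, 0, 0, -0.7, 0.95, -0.4, 1]'

```text
t: 0.95
eef_pos: [0.3568, -0.2608, 0.3691]
ee_rot: [-3.141, 0.001, -2.698]
force: [1.9, -0.5, 0.3]
width: 0.0879
gripper_force: 0.0
```

Emit:
arm_command --series '[0, 0, 0, -0.35, 0.47, -0.15, 1, 0, 0, 0, -0.7, 0.95, -0.3, 1]'

```text
t: 1.2
eef_pos: [0.3791, -0.145, 0.3991]
ee_rot: [-3.141, 0.001, -2.698]
force: [1.0, 0.4, 0.5]
width: 0.0878
gripper_force: 0.0
```

Emit:
arm_command --series '[0, 0, 0, -0.35, 0.47, 0, 1, 0, 0, 0, -0.7, 0.95, 0, 1]'

```text
t: 1.45
eef_pos: [0.4016, -0.029, 0.3989]
ee_rot: [3.142, 0.002, -2.698]
force: [2.0, -0.5, 0.8]
width: 0.0876
gripper_force: 0.0
```

Emit:
arm_command --series '[0, 0, 0, -0.35, 0.47, 0, 1, 0, 0, 0, -0.7, 0.95, 0, 1]'

```text
t: 1.7
eef_pos: [0.424, 0.087, 0.3988]
ee_rot: [3.141, 0.001, -2.697]
force: [0.5, -0.4, 0.1]
width: 0.0877
gripper_force: 0.0
```

Emit:
arm_command --series '[0, 0, 0.1, -0.35, 0.47, 0, 1, 0, 0, 0.2, -0.7, 0.95, 0, 1, 0, 0, 0.28, -0.7, 0.95, 0, 1, 0, 0, 0.28, -0.7, 0.95, 0, 1]'

```text
t: 2.2
eef_pos: [0.4465, 0.2014, 0.3979]
ee_rot: [-3.141, -0.001, -3.136]
force: [-0.1, -0.6, 0.2]
width: 0.0874
gripper_force: 0.0
```

```bash
python3 - <<'E'
from h import *
m=arm.camera_model("wrist"); im=arm.grab_frame("wrist"); s=arm.get_state()
import pickle; pickle.dump((m,im),open("w0.pkl","wb"))
print(m,s["eef_pos"],s["ee_rot"],s["q"],s["t"])
cv2.imwrite("pics/w0.png",cv2.resize(im,(800,600),interpolation=cv2.INTER_CUBIC))
E
```

```text
{'fovy': 65.70646984690485, 'cx': 274.73541966145257, 'cy': 212.94551057718212, 'pose': array([[-0.007 ,  0.969 ,  0.2469,  0.3803],
       [ 1.    ,  0.0068,  0.0019,  0.2014],
       [ 0.0002,  0.2469, -0.969 ,  0.5336],
       [ 0.    ,  0.    ,  0.    ,  1.    ]])} [0.4465 0.2008 0.3982] [-3.1413 -0.0003 -3.1345] [ 0.8251 -0.0177 -0.1172 -0.     -1.4718 -2.3889] 2.25
```

View pics/w0.png

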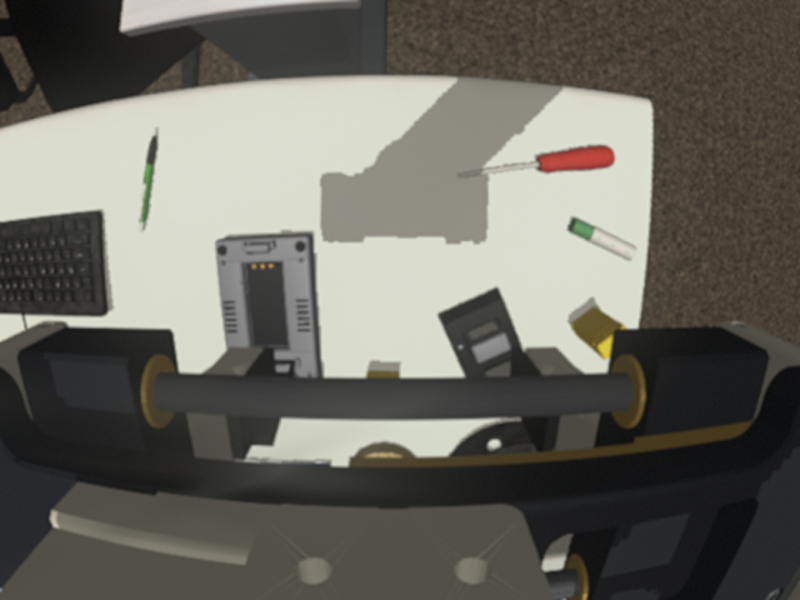

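The wrist view shows the printer square to the world, with the near end of its deck at (220–312, 235) and the bay contacts at (262,266). The charger is turned about 20° with near corners at (440,313) and (497,290), and the gripper hides its far bay. I'll move 0.1 m ahead for a clear view.

Emit:
arm_command --series '[0, 0, 0, -0.6, 0, 0, 1, 0, 0, 0, -1, 0.2, 0, 1, 0, 0, 0, -1, 0.2, 0, 1]'

```text
t: 2.62
eef_pos: [0.5485, 0.221, 0.3964]
ee_rot: [-3.14, -0.002, -3.137]
force: [-0.2, -0.3, 0.3]
width: 0.088
gripper_force: 0.0
```

```bash
python3 - <<'E'
from h import *
s=arm.get_state();m=arm.camera_model("wrist"); im=arm.grab_frame("wrist")
import pickle; pickle.dump((m,im),open("w1.pkl","wb"))
print(m["pose"],s["eef_pos"],s["ee_rot"],s["q"],s["t"])
cv2.imwrite("pics/w1.png",cv2.resize(im[60:300,130:450],(800,600),interpolation=cv2.INTER_CUBIC))
E
```

```text
[[-0.0056  0.9694  0.2454  0.4825]
 [ 1.      0.0057  0.0006  0.2212]
 [-0.0009  0.2454 -0.9694  0.5322]
 [ 0.      0.      0.      1.    ]] [0.5485 0.221  0.3964] [-3.1398 -0.0023 -3.1371] [ 0.7132  0.1646  0.0787 -0.0002 -1.4878 -2.2795] 2.625
```

View pics/w1.png

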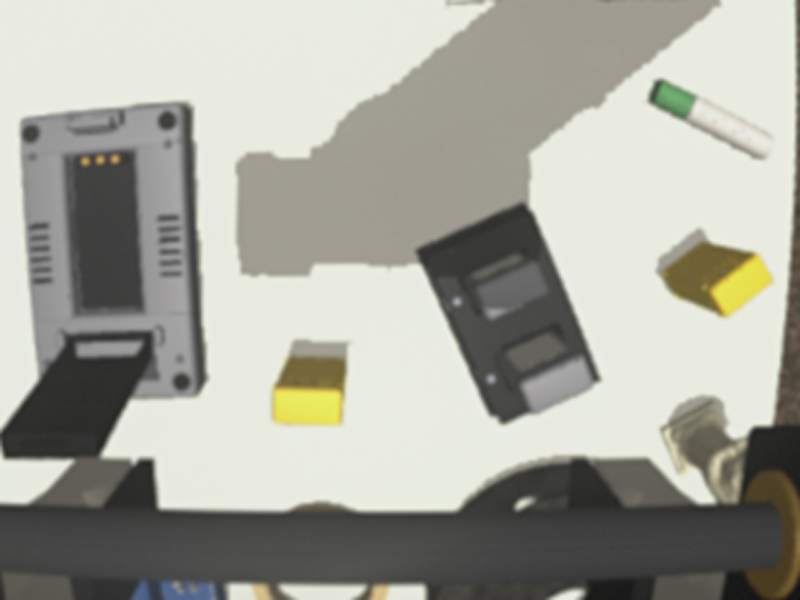

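This view shows everything clearly. In crop pixels:
- **Long pack top:** corners (520,385), (585,355), (600,380) and (533,413).
- **Short pack top:** about (516,289).
- **Bay rim:** corners (65,155), (135,150), (145,313) and (73,315).
- **Deck screws:** (31,133), (168,121) and (181,382).
- **Lid free end:** (5–100, 440), with the lid standing open.

```bash
python3 - <<'E'
from h import *
import pickle
m,im=pickle.load(open("w1.pkl","rb"))
P=lambda X,Y,z:onz(m,130+X/2.5,60+Y/2.5,z,True)[:2]
def show(n,pts,z):
    q=np.array([P(*p,z) for p in pts]);print(n,q.tolist() and q.round(4).tolist(),"mean",q.mean(0)); return q
q=show("long",[(520,385),(585,355),(600,380),(533,413)],.108)
print("  edges",[np.round((np.linalg.norm(q[i]-q[i-1]),np.degrees(np.arctan2(*(q[i]-q[i-1])[::-1]))),4) for i in range(4)])
q=show("short",[(478,290),(545,262),(552,285),(490,317)],.082)
print("  edges",[np.round((np.linalg.norm(q[i]-q[i-1]),np.degrees(np.arctan2(*(q[i]-q[i-1])[::-1]))),4) for i in range(4)])
show("charger z.04",[(417,250),(525,204),(600,380),(500,423)],.04)
show("charger z0",[(417,250),(525,204),(600,380),(500,423)],.0)
show("deck",[(22,120),(187,103),(200,395)],.034)
show("screws",[(31,133),(168,121),(181,382)],.034)
show("bay rim",[(65,155),(135,150),(145,313),(73,315)],.034)
show("contacts",[(85,160),(100,160),(115,158)],.03)
show("lid base",[(65,333),(158,330)],.034)
show("lid end",[(5,437),(100,437)],.16)
show("yellow top",[(275,400),(343,402)],.096)
show("glue",[(655,95),(770,145)],.02)
E
```

```text
long [[0.5908, 0.3077], [0.5737, 0.3435], [0.5877, 0.3533], [0.6067, 0.316]] mean [0.5897 0.3301]
  edges [array([   0.0179, -152.5394]), array([  0.0397, 115.5903]), array([ 0.0171, 34.7797]), array([  0.0419, -62.9912])]
short [[0.5426, 0.2864], [0.5258, 0.3243], [0.5388, 0.329], [0.5579, 0.2937]] mean [0.5413 0.3083]
  edges [array([   0.017, -154.276]), array([  0.0415, 113.7935]), array([ 0.0138, 19.6654]), array([  0.04  , -61.6384])]
charger z.04 [[0.5241, 0.2544], [0.4945, 0.3202], [0.6046, 0.3745], [0.6333, 0.31]] mean [0.5641 0.3148]
charger z0 [[0.5275, 0.2571], [0.4955, 0.3282], [0.6145, 0.3869], [0.6456, 0.3172]] mean [0.5708 0.3224]
deck [[0.4364, 0.0028], [0.4326, 0.1134], [0.6176, 0.1174]] mean [0.4955 0.0779]
screws [[0.4454, 0.0092], [0.4434, 0.1013], [0.609, 0.1053]] mean [0.4993 0.0719]
bay rim [[0.4613, 0.0328], [0.4606, 0.0799], [0.5639, 0.0835], [0.5647, 0.0342]] mean [0.5126 0.0576]
contacts [[0.4651, 0.0451], [0.4657, 0.0553], [0.4649, 0.0654]] mean [0.4652 0.0553]
lid base [[0.5765, 0.0277], [0.575, 0.0916]] mean [0.5757 0.0597]
lid end [[0.6068, 0.0376], [0.6056, 0.0909]] mean [0.6062 0.0643]
yellow top [[0.6033, 0.173], [0.6042, 0.211]] mean [0.6038 0.192 ]
glue [[0.419, 0.4103], [0.4446, 0.4971]] mean [0.4318 0.4537]
```

```bash
python3 - <<'E'
from h import *
import pickle
m,im=pickle.load(open("w1.pkl","rb"))
s=arm.camera_model("side"); c=arm.camera_model("scene")
W=lambda X,Y,z:onz(m,130+X/2.5,60+Y/2.5,z,True)
print("side long top",onz(s,230+100/4.6,150+393/4.6,.108),"short",onz(s,230+193/4.6,150+412/4.6,.082))
print("predicted side px of long top", (proj(s,[.59,.33,.108])-[230,150])*4.6, "scene",proj(c,[.59,.33,.108])/.7)
print("statue base wrist",W(690,450,0),"side",onz(s,305*.7,438*.7,0),"scene",onz(c,178*.7,388*.7,0))
b=onz(s,305*.7,438*.7,0)
for z in(.08,.1,.12,.14):print(z,proj(s,[b[0],b[1],z])/.7,proj(c,[b[0],b[1],z])/.7)
print("desk front", onz(s,548*.7,350*.7,0),"screwdriver tip",onz(s,487*.7,372*.7,0),"handle",onz(s,495*.7,452*.7,0))
print("lid end side",[onz(s,230+X/4.6,150+Y/4.6,.155) for X,Y in((150,75),(185,35))])
print("monitor lower corner scene/side rays", onz(s,325*.7,230*.7,.12))
tr,sh=rows([.59,.33,.19],[np.pi,0,-2.705]); print(tr,sh)
E
```

```text
side long top [0.5891 0.3238 0.108 ] short [0.5415 0.3022 0.082 ]
predicted side px of long top [ 95.8401 400.3442] scene [272.3317 303.1371]
statue base wrist [0.6669 0.4621 0.    ] side [0.6526 0.479  0.    ] scene [0.6466 0.4696 0.    ]
0.08 [300.7343 406.8821] [156.7578 343.3852]
0.1 [299.6086 398.6704] [153.2371 331.1826]
0.12 [298.4576 390.2741] [149.6186 318.641 ]
0.14 [297.2805 381.6869] [145.8982 305.746 ]
desk front [0.248  0.1801 0.    ] screwdriver tip [ 0.3599  0.2625 -0.    ] handle [0.3285 0.4474 0.    ]
lid end side [array([0.613, 0.085, 0.155]), array([0.6008, 0.0374, 0.155 ])]
monitor lower corner scene/side rays [0.7352 0.0289 0.12  ]
[-0.0005 -0.0012 -0.2751] [-0.4338  1.0952  2.0699]
```

Emit:
arm_command --series '[0, 0, -0.1, -0.15, 0.4, 0.3, 1, 0, 0, -0.2, -0.3, 0.8, 0.6, 1, 0, 0, -0.275, -0.43, 1, 0.9, 1, 0, 0, -0.275, -0.43, 1, 0.9, 1]'

```text
t: 3.18
eef_pos: [0.588, 0.3213, 0.3055]
ee_rot: [-3.141, -0.005, -2.703]
force: [-1.1, -0.7, 0.2]
width: 0.0877
gripper_force: 0.0
```

Emit:
arm_command --series '[0, 0, 0, -0.03, 0.06, 0.5, 1, 0, 0, 0, -0.03, 0.06, 1, 1, 0, 0, 0, -0.03, 0.06, 1, 1]'

```text
t: 3.55
eef_pos: [0.5875, 0.3261, 0.2066]
ee_rot: [-3.14, -0.005, -2.707]
force: [0.2, -1.1, 0.5]
width: 0.0875
gripper_force: 0.0
```

```bash
python3 - <<'E'
from h import *
s=arm.get_state(); print(s["eef_pos"],s["ee_rot"],s["t"],rows([.5895,.328,.118],[np.pi,0,-2.705]))
im=arm.grab_frame("wrist"); cv2.imwrite("pics/w2.png",cv2.resize(im,(800,600)))
E
```

```text
[0.5875 0.3261 0.2066] [-3.1403 -0.0051 -2.7066] 3.55 (array([-0.0008, -0.0033, -0.001 ]), array([-0.0305,  0.0105,  0.886 ]))
```

View pics/w2.png

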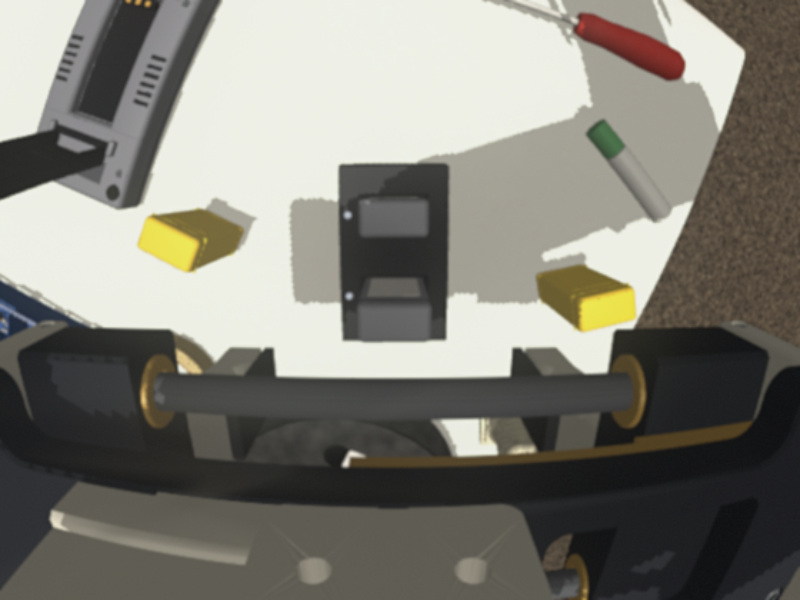

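The charger is square in the jaws. The long pack is centred at column 394, and the jaw centre is about 393. I'll go down and grip.

Emit:
arm_command --series '[0, 0, 0, -0.03, 0.01, 0.45, 1, 0, 0, 0, -0.03, 0.01, 0.88, 1, 0, 0, 0, -0.03, 0.01, 0.88, 1]'

```text
t: 3.98
eef_pos: [0.5915, 0.3297, 0.1208]
ee_rot: [-3.141, -0.002, -2.706]
force: [-0.2, 0.4, 1.2]
width: 0.0873
gripper_force: 0.0
```

Emit:
arm_command --series '[0, 0, 0, 0, 0, 0, 0, 0, 0, 0, 0, 0, 0, 0, 0, 0, 0, 0, 0, 0, 0, 0, 0, 0, 0, 0, 0, 0, 0, 0, 0, 0, 0, 0, 0]' --force 25

```text
t: 4.6
eef_pos: [0.5917, 0.3304, 0.1206]
ee_rot: [3.142, 0.0, -2.706]
force: [0.8, 0.1, 0.1]
width: 0.0431
gripper_force: 0.5
```

Emit:
arm_command --series '[0, 0, 0, 0, 0, -0.1, 0, 0, 0, 0, 0, 0, -0.25, 0, 0, 0, 0, 0, 0, -0.4, 0]'

```text
t: 4.97
eef_pos: [0.5919, 0.3304, 0.1618]
ee_rot: [3.142, 0.001, -2.706]
force: [0.6, 0.7, -1.3]
width: 0.0394
gripper_force: 25.0
```

```bash
python3 - <<'E'
from h import *
a=arm.grab_frame("side"); s=arm.get_state(); print(s["force"],s["width"],s["gripper_force"],s["t"])
cv2.imwrite("pics/s2.png",cv2.resize(a[140:290,200:340],None,fx=4,fy=4,interpolation=cv2.INTER_CUBIC))
E
```

```text
[1.2603 0.0895 0.6055] 0.039340619950929016 24.986667037010193 5.025
```

View pics/s2.png

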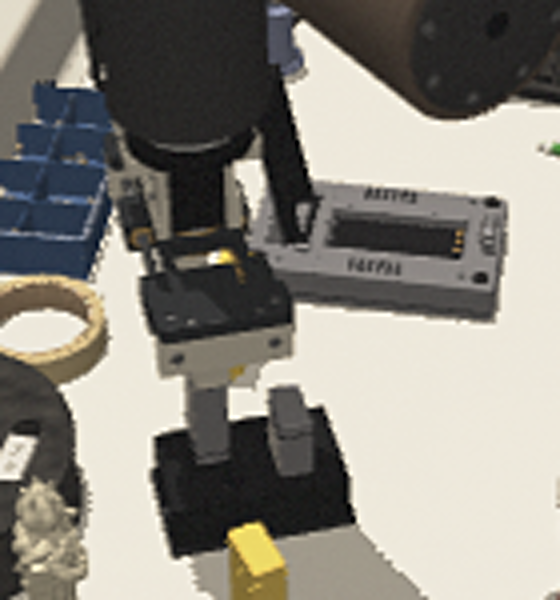

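The pack is clear of its bay: its lower end is at crop (212,460), above the charger, and the short pack is untouched. Next I'll lift, then lay the pack on the free desk at about x 0.36–0.46, y 0.18 with the tongue toward the robot, so I can regrip it by the middle.

Emit:
arm_command --series '[0, 0, 0, 0, 0, -0.3, 0, 0, 0, 0, 0, 0, -0.6, 0, 0, 0, 0, 0, 0, -0.7, 0]'

```text
t: 5.4
eef_pos: [0.5924, 0.3309, 0.2331]
ee_rot: [3.141, 0.004, -2.706]
force: [0.5, -0.1, -1.5]
width: 0.0394
gripper_force: 25.0
```

```bash
cat >> h.py <<'E'
def tool(yaw,tilt): return R.from_euler("z",yaw)*R.from_euler("x",np.pi)*R.from_euler("y",np.radians(tilt))
def rows2(target,Rt):
    s=arm.get_state(); R0=R.from_euler("xyz",s["ee_rot"])
    return (R0.inv()*Rt).as_rotvec()/(np.pi/2), R0.inv().apply(np.array(target)-s["eef_pos"])/0.1
E
python3 - <<'E'
from h import *
s=arm.get_state();print(s["eef_pos"],s["force"],s["width"])
print(rows2([.427,.178,.2],tool(-3.117,35)))
E
```

```text
[0.5924 0.3309 0.2331] [ 0.5355 -0.0952 -1.4742] 0.03937129616400579
(array([-0.0789,  0.3856,  0.2541]), array([ 2.1465, -0.6871,  0.3217]))
```

Emit:
arm_command --series '[0, 0, 0, 0.45, -0.15, 0, 0, 0, 0, 0, 0.9, -0.3, 0, 0]'

```text
t: 5.65
eef_pos: [0.5216, 0.2642, 0.2292]
ee_rot: [-3.142, -0.002, -2.706]
force: [-0.5, 0.1, -0.1]
width: 0.0397
gripper_force: 25.0
```

Emit:
arm_command --series '[0, 0, 0, 0.45, -0.15, 0, 0, 0, 0, 0, 0.9, -0.3, 0, 0]'

```text
t: 5.9
eef_pos: [0.4524, 0.1986, 0.2297]
ee_rot: [3.142, -0.001, -2.706]
force: [0.4, 0.2, -0.6]
width: 0.0397
gripper_force: 25.0
```

Emit:
arm_command --series '[-0.02, 0.1, 0.06, 0.2, -0.09, 0, 0, -0.04, 0.2, 0.12, 0.35, -0.09, 0, 0, -0.06, 0.3, 0.19, 0.35, -0.09, 0, 0, -0.08, 0.39, 0.25, 0.35, -0.09, 0, 0, -0.08, 0.39, 0.25, 0.35, -0.09, 0.3, 0, -0.08, 0.39, 0.25, 0.35, -0.09, 0.3, 0]'

```text
t: 6.65
eef_pos: [0.425, 0.1763, 0.1979]
ee_rot: [-3.138, -0.626, -3.115]
force: [0.1, 0.3, -1.4]
width: 0.0397
gripper_force: 25.0
```

```bash
python3 - <<'E'
from h import *
a=arm.grab_frame("side"); s=arm.get_state();print(s)
print(rows2([.427,.178,.12],tool(-3.117,35)))
cv2.imwrite("pics/s3.png",cv2.resize(a[110:290,220:400],None,fx=3.3,fy=3.3,interpolation=cv2.INTER_CUBIC))
E
```

```text
{'t': 6.7, 'q': array([ 0.5634,  0.4194, -0.0476, -0.301 , -1.6549, -2.0448]), 'qd': array([ 0.0086, -0.0439,  0.0258,  0.01  , -0.0132, -0.0037]), 'joint_efforts': array([ -0.4004, -56.3961,  24.2558,   5.1162,  -1.8678,   0.0287]), 'eef_pos': array([0.4255, 0.1766, 0.1997]), 'ee_rot': array([-3.1392, -0.6234, -3.1129]), 'force': array([ 0.095 ,  1.3608, -1.1252]), 'moment': array([ 0.0461, -2.2566, -0.0172]), 'gripper_force': 24.98814582824707, 'width': 0.0394973171567937}
(array([-0.003 , -0.008 ,  0.0021]), array([-0.4774,  0.0154,  0.638 ]))
```

View pics/s3.png

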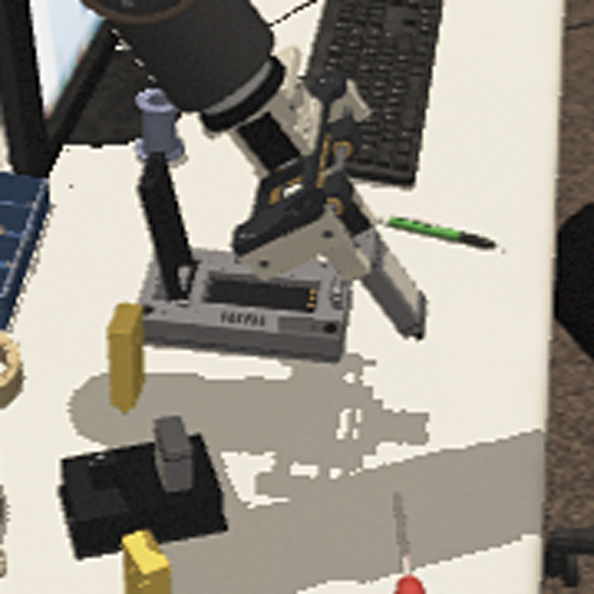

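The side view shows the pack held tilted, tongue end toward the robot at (418,330), over clear desk. The charger still holds the short pack at (173,450). I'll lower to near contact.

Emit:
arm_command --series '[0, 0, 0, -0.2, 0.01, 0.3, 0, 0, 0, 0, -0.4, 0.01, 0.6, 0, 0, 0, 0, -0.5, 0.01, 0.72, 0, 0, 0, 0, -0.58, 0.01, 0.8, 0, 0, 0, 0, -0.58, 0.01, 0.8, 0]'

```text
t: 7.32
eef_pos: [0.4269, 0.1781, 0.1019]
ee_rot: [-3.141, -0.621, -3.111]
force: [0.2, -0.8, -1.7]
width: 0.0394
gripper_force: 25.0
```

Emit:
arm_command --series '[0, 0, 0, -0.01, 0, 0.02, 0, 0, 0, 0, -0.025, 0, 0.035, 0, 0, 0, 0, -0.035, 0, 0.05, 0, 0, 0, 0, -0.035, 0, 0.05, 0]'

```text
t: 7.82
eef_pos: [0.4264, 0.1779, 0.0955]
ee_rot: [-3.141, -0.621, -3.112]
force: [0.3, 0.1, -2.3]
width: 0.0395
gripper_force: 25.0
```

```bash
python3 - <<'E'
from h import *
s=arm.get_state();print(s["eef_pos"],s["force"],s["moment"],s["ee_rot"])
E
```

```text
[0.4264 0.1779 0.0955] [ 0.3474  0.1209 -2.2797] [ 0.0554 -2.3483  0.0272] [-3.1411 -0.6213 -3.1117]
```

Emit:
arm_command --series '[0, 0, 0, -0.015, 0, 0.02, 0, 0, 0, 0, -0.03, 0, 0.04, 0, 0, 0, 0, -0.03, 0, 0.04, 0]'

```text
t: 8.2
eef_pos: [0.4271, 0.178, 0.0908]
ee_rot: [-3.141, -0.62, -3.111]
force: [2.8, 0.9, 3.7]
width: 0.0395
gripper_force: 25.0
```

Emit:
arm_command --series '[0, 0, 0, 0, 0, 0, 0, 0, 0, 0, -0.05, 0, 0.005, 0, 0, 0, 0, -0.1, 0, 0.01, 0, 0, 0, 0, -0.16, 0, 0.015, 0, 0, 0, 0, -0.22, 0, 0.03, 0, 0, 0, 0, -0.28, 0, 0.045, 0, 0, 0, 0, -0.33, 0, 0.065, 0]' --force 7

```text
t: 9.07
eef_pos: [0.4497, 0.1787, 0.0654]
ee_rot: [-3.141, -0.622, -3.112]
force: [2.0, -0.2, 2.6]
width: 0.0399
gripper_force: 7.0
```

```bash
python3 - <<'E'
from h import *
a=arm.grab_frame("side"); s=arm.get_state();print(s["eef_pos"],s["force"],s["width"],s["gripper_force"])
cv2.imwrite("pics/s4.png",cv2.resize(a[150:250,270:390],None,fx=5,fy=5,interpolation=cv2.INTER_CUBIC))
E
```

```text
[0.4497 0.1786 0.0648] [2.8417 0.1518 1.4414] 0.03982520337619538 7.002219557762146
```

View pics/s4.png

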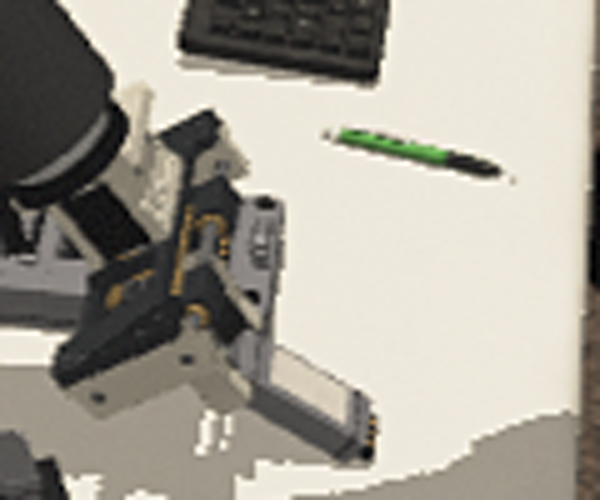

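The pack is pivoting in the light grip with its tongue end on the desk at (370,450), as intended. I'll continue the arc until it lies flat.

Emit:
arm_command --series '[0, 0, 0, -0.06, 0, 0.027, 0, 0, 0, 0, -0.114, 0, 0.054, 0, 0, 0, 0, -0.16, 0, 0.083, 0, 0, 0, 0, -0.205, 0, 0.112, 0, 0, 0, 0, -0.255, 0, 0.153, 0, 0, 0, 0, -0.3, 0, 0.195, 0, 0, 0, 0, -0.3, 0, 0.195, 0]'

```text
t: 10.0
eef_pos: [0.4622, 0.179, 0.032]
ee_rot: [-3.141, -0.622, -3.112]
force: [-0.6, 0.1, -1.7]
width: 0.0398
gripper_force: 7.0
```

Emit:
arm_command --series '[0, 0, 0, -0.015, 0, 0.015, 0, 0, 0, 0, -0.03, 0, 0.03, 0, 0, 0, 0, -0.03, 0, 0.03, 0]'

```text
t: 10.38
eef_pos: [0.4632, 0.179, 0.0284]
ee_rot: [-3.141, -0.622, -3.112]
force: [-0.9, -0.1, -0.3]
width: 0.0399
gripper_force: 7.0
```

```bash
python3 - <<'E'
from h import *
s=arm.get_state();print(s["eef_pos"],s["ee_rot"],s["force"],s["moment"],s["width"],s["gripper_force"])
E
```

```text
[0.4632 0.179  0.0284] [-3.1411 -0.6215 -3.1118] [-0.9318 -0.1393 -0.3096] [-0.0185 -1.8581  0.0705] 0.039868389775681995 6.999773383140564
```

Emit:
arm_command --series '[0, 0, 0, 0, 0, 0, 0.55, 0, 0, 0, 0, 0, 0, 0.55, 0, 0, 0, 0, 0, -0.1, 0.6, 0, 0, 0, 0, 0, -0.4, 0.6, 0, 0, 0, 0, 0, -0.8, 1]'

```text
t: 11.0
eef_pos: [0.5102, 0.1803, 0.0945]
ee_rot: [-3.14, -0.622, -3.112]
force: [0.3, 0.9, -0.5]
width: 0.0578
gripper_force: 0.0
```

Emit:
arm_command --series '[0, 0, 0, 0.35, 0, -0.3, 1, 0, -0.1, 0, 0.7, 0, -0.6, 1, 0, -0.2, 0, 0.95, 0, -0.9, 1, 0, -0.3, 0, 0.95, 0, -0.9, 1, 0, -0.39, 0, 0.95, 0, -0.9, 1, 0, -0.395, 0, 0.95, 0, -0.9, 1]'

```text
t: 11.75
eef_pos: [0.4833, 0.1792, 0.2237]
ee_rot: [3.141, 0.002, -3.11]
force: [0.4, 0.5, 0.4]
width: 0.0878
gripper_force: 0.0
```

```bash
python3 - <<'E'
from h import *
import pickle
s=arm.get_state();m=arm.camera_model("wrist"); im=arm.grab_frame("wrist")
pickle.dump((m,im),open("w3.pkl","wb"))
print(s["eef_pos"],s["ee_rot"],s["t"])
p=[proj(m,q,True) for q in([.362,.178,.022],[.458,.178,.022],[.414,.158,.022],[.414,.198,.022])];print(p)
c=np.mean(p,0).astype(int);cv2.imwrite("pics/w3.png",im)
g=cv2.cvtColor(im,cv2.COLOR_BGR2GRAY)
print(g[c[1]-60:c[1]+60:6,c[0]-60:c[0]+60:6])
E
```

```text
[0.4833 0.1792 0.2237] [ 3.1406  0.0024 -3.1097] 11.75
[array([276.6442,  78.6233]), array([273.565 , 170.5071]), array([255.4821, 127.7551]), array([294.4302, 129.0316])]
[[230 229 230 230 230 230 229 229 229 229 229 229 230 229 229 229 230 154
  152 152]
 [229 230 230 230 229 229 229 229 229 229 229 229 229 229 229 229 153 153
  152 152]
 [230 230 230 230 230 230 229 229 231 230 230 231 231 229 191 152 152 153
  152 152]
 [230 229 229 229 230 229 229 230  87 112 196 119  86 179 152 153 152 152
  151 153]
 [229 229 229 230 229 229 229 139 161 161 163 158 105  94 152 152 152 152
  151 151]
 [229 229 230 230 229 229 229 101 128 120  83  84  84  76 152 151 152 152
  152 151]
 [229 229 229 229 229 229 229 126 118 106 108 106 107  93 151 152 151 151
  150 150]
 [229 229 229 229 229 229 228 101 143 142 141 142 143  96 152 151 152 151
  150 150]
 [229 229 229 229 229 228 230  89 143 140 140 142 139  94 152 151 151 151
  150 151]
 [229 228 228 229 228 229 161  91 145 141 139 138 139  91 150 150 151 151
  151 150]
 [229 229 229 229 224 150 151  91 143 141 142 139 138  93 150 151 151 150
  150 151]
 [151 204 152 150 150 151 150  89 138 143 140 138 138  90 150 150 150 150
  150 150]
 [151 152 152 151 151 151 151  92 143 144 141 141 140  89 151 150 150 150
  151 151]
 [152 151 152 151 150 150 150  90 142 138 140 140 138  89 151 151 150 150
  150 151]
 [151 150 151 151 150 151 150  90 142 141 137 138 141  88 150 151 151 150
  150 151]
 [152 151 150 150 150 150 151  94  97  97  97  98  99  92 150 150 150 151
  150 150]
 [151 150 150 150 150 151 151  82  83  83  84  84  85  78 150 150 151 151
  151 151]
 [150 149 150 150 150 150 150 100  91  92  92  93  93 102 150 151 151 151
  150 151]
 [151 150 150 150 150 150 150 150 151 151 151 151 151 150 151 150 151 150
  151 152]
 [149 149 151 150 150 150 151 151 150 150 151 151 151 151 151 151 151 151
  151 151]]
```

```bash
python3 - <<'E'
from h import *
import pickle
m,im=pickle.load(open("w3.pkl","rb"))
g=cv2.cvtColor(im,cv2.COLOR_BGR2GRAY); k=np.zeros_like(g); k[60:200,235:310]=(g[60:200,235:310]<132)*255
k=cv2.morphologyEx(k,cv2.MORPH_OPEN,np.ones((2,2)))
cs,_=cv2.findContours(k,cv2.RETR_EXTERNAL,cv2.CHAIN_APPROX_NONE); c=max(cs,key=cv2.contourArea)
w=np.array([onz(m,*p[0],.020,True)[:2] for p in c],np.float32)
r=cv2.minAreaRect(w);print(r,cv2.boundingRect(c)); x,y=w.T
print("x",x.min(),x.max(),"y",y.min(),y.max())
for a,b in((.37,.39),(.39,.41),(.41,.43),(.43,.445)):
    q=w[(x>a)&(x<b)][:,1];mid=np.median(q);print(a,q[q<mid].mean(),q[q>mid].mean())
print("plain-end rows at mid column",g[150:185,274])
print("tongue rows",g[70:110,274])
E
```

```text
((0.4119916558265686, 0.1788611114025116), (0.09350500255823135, 0.03983425721526146), 2.1162848472595215) (257, 82, 39, 90)
x 0.36472777 0.45923328 y 0.15893544 0.20041274
0.37 0.1740216 0.19270435
0.39 0.16131122 0.19589855
0.41 0.1619932 0.19666463
0.43 0.16592358 0.19347852
plain-end rows at mid column [137 132 117 102  97  97  97  97  98  97  90  77  83  95  97  97  97  96
  92  92 116 143 151 151 150 150 150 150 150 151 151 151 151 150 152]
tongue rows [229 229 229 229 229 229 229 230 231 223 181 156 171 182 183 177 155 127
 132 151 163 165 164 154 123  97  83  92 100 103 102 102 106 121 138 144
 143 142 142 142]
```

The pack lies flat on the desk, measured at x 0.363–0.459 and y 0.159–0.199, with its tongue to the robot. Those sizes match the 96 x 40 mm given. I'll regrip at its middle.

Emit:
arm_command --series '[0, 0, 0, 0.35, 0.01, 0.4, 1, 0, 0, 0, 0.68, 0.02, 0.8, 1, 0, 0, 0, 0.68, 0.02, 1, 1]'

```text
t: 12.18
eef_pos: [0.4153, 0.1789, 0.1206]
ee_rot: [-3.139, -0.004, -3.112]
force: [0.7, 0.2, 0.4]
width: 0.0874
gripper_force: 0.0
```

Emit:
arm_command --series '[0, 0, 0, 0, 0, 0.4, 1, 0, 0, 0, 0, 0, 0.7, 1, 0, 0, 0, 0, 0, 0.88, 1, 0, 0, 0, 0, 0, 0.88, 1, 0, 0, 0, 0, 0, 0.88, 1]'

```text
t: 12.8
eef_pos: [0.4177, 0.1801, 0.0345]
ee_rot: [-3.141, -0.001, -3.112]
force: [-0.1, 0.6, -0.1]
width: 0.0875
gripper_force: 0.0
```

```bash
python3 - <<'E'
from h import *
s=arm.get_state();print(s["eef_pos"],s["ee_rot"],s["force"],rows2([.415,.179,.035],tool(-3.112,0)))
E
```

```text
[0.4177 0.1801 0.0345] [-3.1412 -0.0008 -3.1119] [-0.148   0.5938 -0.1306] (array([-0.0003, -0.0005,  0.0001]), array([ 0.0278, -0.0106, -0.0054]))
```

Good. I'll close the jaws and allow more rows for it this time.

Emit:
arm_command --series '[0, 0, 0, 0.02, -0.01, 0, 0, 0, 0, 0, 0.02, -0.01, 0, 0, 0, 0, 0, 0.02, -0.01, 0, 0, 0, 0, 0, 0.02, -0.01, 0, 0, 0, 0, 0, 0.02, -0.01, 0, 0, 0, 0, 0, 0.02, -0.01, 0, 0, 0, 0, 0, 0.02, -0.01, 0, 0, 0, 0, 0, 0.02, -0.01, 0, 0]' --force 25

```text
t: 13.8
eef_pos: [0.4148, 0.1785, 0.0341]
ee_rot: [-3.141, -0.001, -3.111]
force: [-0.6, 0.0, 2.4]
width: 0.0397
gripper_force: 25.0
```

Emit:
arm_command --series '[0, 0, 0, 0, 0, -0.2, 0, 0, 0, 0, 0, 0, -0.5, 0, 0, 0, 0, 0, 0, -0.9, 0, 0, 0, 0, 0, 0, -0.9, 0]'

```text
t: 14.3
eef_pos: [0.4163, 0.18, 0.1266]
ee_rot: [3.138, 0.003, -3.111]
force: [0.1, 0.3, -1.1]
width: 0.0399
gripper_force: 25.0
```

```bash
python3 - <<'E'
from h import *
import pickle
s=arm.get_state();m=arm.camera_model("wrist"); im=arm.grab_frame("wrist")
pickle.dump((m,im),open("w4.pkl","wb"))
print(s["eef_pos"],s["ee_rot"],s["force"],s["moment"],s["width"])
t=s["eef_pos"]; print("tongue end expected px", proj(m,t+[-.052,-.001,-.027],True), "block end", proj(m,t+[-.044,0,-.013],True))
g=cv2.cvtColor(im,cv2.COLOR_BGR2GRAY); print(g[100:270:4,225:325:5])
E
```

```text
[0.4163 0.18   0.1266] [ 3.138   0.0035 -3.111 ] [ 0.076   0.3037 -1.0896] [ 0.0059 -0.0602 -0.0091] 0.039900414990712646
tongue end expected px [274.826  160.0348] block end [276.5897 180.1196]
[[238 238 237 237 238 237 235 163 164 163 164 163 163 163 162 162 162 160
  161 160]
 [238 238 237 238 237 237 162 164 163 163 163 163 163 162 162 162 161 160
  160 160]
 [238 238 237 238 235 169 164 164 162 162 163 162 162 162 162 162 161 161
  161 160]
 [238 238 237 237 178 162 164 163 163 163 163 163 162 162 162 160 160 160
  160 160]
 [238 237 237 232 162 163 164 163 162 162 162 161 162 162 161 160 160 160
  159 160]
 [238 237 237 169 163 162 162 162 162 162 163 163 160 161 160 159 160 160
  159 158]
 [237 237 238 162 163 162 161 162 161 161 161 160 160 160 160 159 160 160
  161 159]
 [237 237 195 162 163 162 161 162 161 160 160 160 161 161 159 160 160 161
  160 160]
 [237 236 162 162 162 161 161 161 160 160 159 160 161 160 160 160 161 160
  161 160]
 [195 161 162 162 161 161 161 160 161 159 159 160 160 160 160 159 160 160
  161 160]
 [162 162 163 161 162 161 161 160 160 160 160 159 159 1
[... 2050 characters left out ...]
 138  98
  147 223]
 [236 236 132  92 145 146 144 146 149 151 145 148 147 146 147 143 136  97
  167 236]
 [146 141  82  93 147 150 149 150 146 144 146 141 142 145 147 147 138  96
   85 170]
 [ 96  37  62  91 141 149 144 148 144 146 144 144 143 146 147 146 138  95
   55  39]
 [ 89  39  58  91 146 151 145 144 146 147 145 141 144 143 143 143 132  94
   49  36]
 [ 58  36  56  90 144 149 142 145 144 148 147 143 144 143 140 138 126  95
   47  37]
 [ 36  37  52  89 136 150 145 144 147 149 153 153 150 144 149 139 126  93
   44  35]
 [ 45  44  49  68  94 104 103 105 106 107 105 104 106 103 105 102  88  71
   47  45]
 [ 56  57  55  55  56  55  55  55  55  55  54  54  53  55  54  55  56  56
   56  57]]
```

The tongue end shows at row 159, columns 245–307, against an expected 160 and 275, so the pack is held centred and level. I'll move beside the bay to measure it from close up.

Emit:
arm_command --series '[0, 0, 0, -0.5, -0.05, 0, 0, 0, 0, 0, -1, -0.15, 0, 0, 0, 0, 0, -1, -0.15, 0, 0]'

```text
t: 14.72
eef_pos: [0.5174, 0.1659, 0.1217]
ee_rot: [-3.14, -0.003, -3.114]
force: [-1.1, 0.2, -1.2]
width: 0.0399
gripper_force: 25.0
```

```bash
python3 - <<'E'
from h import *
import pickle
s=arm.get_state();m=arm.camera_model("wrist"); im=arm.grab_frame("wrist")
pickle.dump((m,im),open("w5.pkl","wb"))
print(s["eef_pos"],s["ee_rot"],s["force"])
g=cv2.cvtColor(im,cv2.COLOR_BGR2GRAY).astype(float)
g=cv2.GaussianBlur(g,(3,3),0).astype(np.float32)
def prof(a,b,n=60):
    t=np.linspace(0,1,n)[:,None]; w=np.array(a)*(1-t)+np.array(b)*t
    uv=np.array([proj(m,q,True) for q in w],np.float32)
    v=cv2.remap(g,uv[:,0].reshape(1,-1),uv[:,1].reshape(1,-1),cv2.INTER_LINEAR).ravel(); return v.astype(int)
for x in(.475,.485,.495,.505,.515): print("y .018-.096",x,prof([x,.018,.034],[x,.096,.034],40))
for y in(.04,.048,.058,.068,.076): print("x .43-.52",y,prof([.43,y,.034],[.52,y,.034],46))
print(proj(m,[.461,.0576,.034],True),proj(m,[.5,.0576,.034],True))
cv2.imwrite("pics/w5.png",cv2.resize(im[80:290,100:380],(800,600),interpolation=cv2.INTER_CUBIC))
E
```

```text
[0.5174 0.1659 0.1217] [-3.1396 -0.0026 -3.1138] [-1.105   0.2327 -1.1507]
y .018-.096 0.475 [145 146 146 147 148 145 130 108  79  70  80  55  50  50  50  49  49  48
  49  48  48  48  49  49  49  50  50  50  51  50  44  67  87  89  89  90
  91  91  92  93]
y .018-.096 0.485 [144 145 145 146 146 141 126 111  81  68  79  58  48  48  48  47  47  46
  46  46  46  46  46  46  46  46  47  47  48  48  41  62  84  87  88  88
  88  89  90  91]
y .018-.096 0.495 [143 144 145 145 146 143 131 114  85  66  76  61  47  47  46  45  45  45
  44  44  44  44  44  44  45  44  44  45  45  46  36  52  82  86  86  87
  87  88  88  89]
y .018-.096 0.505 [ 78 126 144 144 144 144 135 117  89  66  66  56  45  45  45  44  44  43
  44  43  43  43  43  43  43  43  43  44  44  44  35  46  79  85  86  86
  86  82  68  68]
y .018-.096 0.515 [129 138 142 143 143 144 137 119  93  68  63  56  44  43  43  43  42  42
  42  42  41  41  41  42  41  41  42  42  42  43  42  49  77  85  85  85
  85  85  80  80]
x .43-.52 0.04 [237 214 128 142 132 146 147 119 101 103 148 150 150 150 140 107  72  57
  56  56  58  59  58  55  5
[... 243 characters left out ...]
45  45
  44  44  44  44  44  44  43  43  42  42]
x .43-.52 0.058 [237 189 120 136 134 149 146 109 106 118 154 154 154 153 135  84  87 147
 116  52  49  49  48  48  48  47  47  46  46  46  45  44  44  44  44  43
  43  43  43  42  42  42  42  41  41  41]
x .43-.52 0.068 [237 172 126  94  89  89  89 116 141 157 156 156 156 154 131  74  97 133
 101  51  51  50  50  49  48  47  47  47  46  46  45  45  44  44  44  44
  44  43  43  43  43  42  41  41  41  41]
x .43-.52 0.076 [236 157 140 157 158 158 158 158 158 159 158 158 158 154 126 110  54  46
  47  53  52  51  51  50  50  49  49  48  48  47  47  46  46  45  46  45
  45  44  44  44  43  43  43  43  42  42]
[128.5661 146.692 ] [130.8002 198.6956]
```

Measured close up, the near bay wall is at x = 0.461, the side rims are at y = 0.032 and 0.081 (centre 0.057), and the yaw is 1.4°. This agrees with the first measurement. I'll go above the bay.

Emit:
arm_command --series '[0, 0, 0, 0.02, -0.5, 0, 0, 0, 0, 0, 0.04, -1, 0, 0, 0, 0, 0, 0.04, -1, 0, 0]'

```text
t: 15.15
eef_pos: [0.5122, 0.0639, 0.1228]
ee_rot: [-3.14, -0.004, -3.114]
force: [0.8, -0.2, -1.3]
width: 0.0396
gripper_force: 25.0
```

```bash
python3 - <<'E'
from h import *
s=arm.get_state();print(s["eef_pos"],s["ee_rot"],s["force"],rows2([.516,.057,.075],tool(-np.pi+.025,0)))
E
```

```text
[0.5122 0.0639 0.1228] [-3.1403 -0.0037 -3.1144] [ 0.7803 -0.2277 -1.3066] (array([-0.0008, -0.0023,  0.0014]), array([-0.0381, -0.0689,  0.4783]))
```

Emit:
arm_command --series '[0, -0.002, 0, -0.038, -0.069, 0.15, 0, 0, -0.002, 0, -0.038, -0.069, 0.35, 0, 0, -0.002, 0, -0.038, -0.069, 0.45, 0, 0, -0.002, 0, -0.038, -0.069, 0.45, 0, 0, -0.002, 0, -0.038, -0.069, 0.45, 0]'

```text
t: 15.78
eef_pos: [0.5186, 0.0602, 0.0794]
ee_rot: [-3.141, 0.003, -3.111]
force: [-0.4, -0.4, -1.3]
width: 0.0399
gripper_force: 25.0
```

```bash
python3 - <<'E'
from h import *
import pickle
s=arm.get_state();m=arm.camera_model("wrist"); im=arm.grab_frame("wrist"); pickle.dump((m,im),open("w6.pkl","wb"))
print(s["eef_pos"],s["ee_rot"],s["force"],s["moment"],rows2([.516,.057,.06],tool(-np.pi+.025,0)))
cv2.imwrite("pics/w6.png",cv2.resize(im[110:270,190:370],(675,600),interpolation=cv2.INTER_CUBIC))
E
```

```text
[0.5186 0.0602 0.0794] [-3.1413  0.0029 -3.1108] [-0.3566 -0.368  -1.3302] [-0.0461 -0.0609 -0.0064] (array([-0.    ,  0.0021,  0.0036]), array([ 0.0287, -0.0311,  0.1961]))
```

View pics/w6.png

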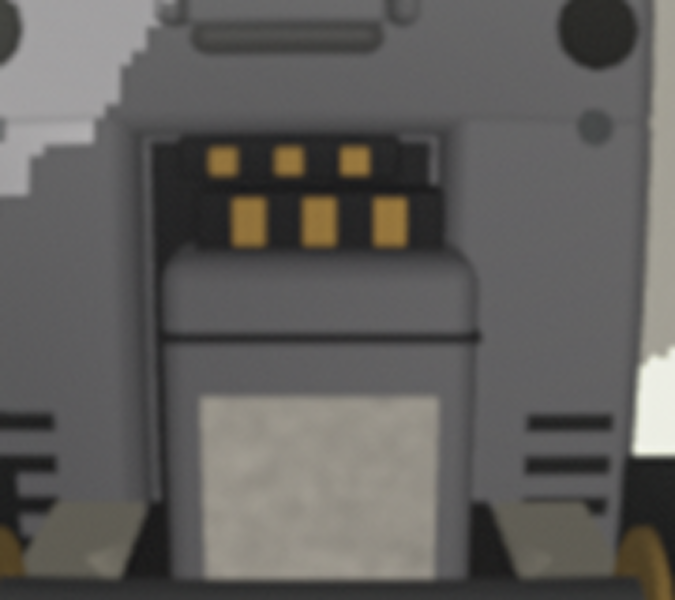

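The held pack is right over the bay with its tongue toward the gold contacts. It sits about 3 mm to the right (tongue strips at column 320, bay contacts at 289), which agrees with the measured TCP. I'll correct that before lowering.

Emit:
arm_command --series '[0, 0, 0, 0.029, -0.031, 0, 0, 0, 0, 0, 0.029, -0.031, 0.03, 0, 0, 0, 0, 0.029, -0.031, 0.03, 0, 0, 0, 0, 0.029, -0.031, 0.03, 0]'

```text
t: 16.32
eef_pos: [0.5156, 0.0566, 0.076]
ee_rot: [-3.141, 0.002, -3.111]
force: [-0.4, -0.0, -1.2]
width: 0.0397
gripper_force: 25.0
```

```bash
python3 - <<'E'
from h import *
s=arm.get_state();m=arm.camera_model("wrist"); im=arm.grab_frame("wrist")
print(s["eef_pos"],s["ee_rot"],rows2([.516,.057,.06],tool(-np.pi+.025,0)))
g=cv2.cvtColor(im,cv2.COLOR_BGR2HSV); k=((g[...,0]>12)&(g[...,0]<30)&(g[...,1]>110)&(g[...,2]>90)).astype(np.uint8); k[:130]=0;k[200:]=0
n,_,st,c=cv2.connectedComponentsWithStats(k)
t=s["eef_pos"]
for i in range(1,n):
    if st[i,4]>15: print(c[i],st[i,4],"at z.030 (bay)",onz(m,*c[i],.030,True),"at tongue top",onz(m,*c[i],t[2]-.019,True)-t)
E
```

```text
[0.5156 0.0566 0.076 ] [-3.1412  0.0024 -3.1115] (array([-0.0002,  0.0016,  0.0033]), array([-0.0034,  0.0041,  0.1605]))
[254.8621 156.5172] 29 at z.030 (bay) [0.4636 0.0444 0.03  ] at tongue top [-0.0542 -0.0106 -0.019 ]
[272.75   156.5714] 28 at z.030 (bay) [0.4634 0.0543 0.03  ] at tongue top [-0.0544 -0.0021 -0.019 ]
[290.6129 156.5484] 31 at z.030 (bay) [0.463  0.0643 0.03  ] at tongue top [-0.0547  0.0063 -0.019 ]
[256.     168.8957] 115 at z.030 (bay) [0.4706 0.0451 0.03  ] at tongue top [-0.0482 -0.01   -0.019 ]
[274.9649 168.9474] 114 at z.030 (bay) [0.4703 0.0558 0.03  ] at tongue top [-0.0485 -0.0009 -0.019 ]
[293.7692 168.8547] 117 at z.030 (bay) [0.4699 0.0663 0.03  ] at tongue top [-0.0488  0.0081 -0.019 ]
```

Emit:
arm_command --series '[0, 0, 0, -0.005, -0.007, 0.02, 0, 0, 0, 0, -0.005, -0.007, 0.05, 0, 0, 0, 0, -0.005, -0.007, 0.08, 0, 0, 0, 0, -0.005, -0.007, 0.1, 0, 0, 0, 0, -0.005, -0.007, 0.1, 0]'

```text
t: 17.0
eef_pos: [0.516, 0.0558, 0.0658]
ee_rot: [-3.141, 0.002, -3.111]
force: [0.2, 0.1, -1.3]
width: 0.0394
gripper_force: 25.0
```

```bash
python3 - <<'E'
from h import *
s=arm.get_state(); print(s["eef_pos"],s["ee_rot"],s["force"],s["moment"])
E
```

```text
[0.516  0.0558 0.0658] [-3.141   0.002  -3.1114] [ 0.2137  0.1411 -1.3395] [-0.0656  0.0476  0.0053]
```

Bottom of the pack is now 2 mm inside the rim with no contact force, so it is clear of the edges. I'll lower on gently.

Emit:
arm_command --series '[0, 0, 0, 0, 0, 0.01, 0, 0, 0, 0, 0, 0, 0.025, 0, 0, 0, 0, 0, 0, 0.04, 0, 0, 0, 0, 0, 0, 0.05, 0, 0, 0, 0, 0, 0, 0.05, 0]'

```text
t: 17.62
eef_pos: [0.5161, 0.0559, 0.0609]
ee_rot: [-3.141, 0.002, -3.111]
force: [0.5, 0.2, -1.6]
width: 0.0401
gripper_force: 25.0
```

Emit:
arm_command --series '[0, 0, 0, 0, 0, 0.01, 0, 0, 0, 0, 0, 0, 0.015, 0, 0, 0, 0, 0, 0, 0.02, 0, 0, 0, 0, 0, 0, 0.02, 0]'

```text
t: 18.12
eef_pos: [0.5161, 0.0559, 0.059]
ee_rot: [-3.141, 0.002, -3.111]
force: [0.4, -0.4, -1.1]
width: 0.0395
gripper_force: 25.0
```

```bash
python3 - <<'E'
from h import *
s=arm.get_state(); print(s["eef_pos"],s["ee_rot"],s["force"],s["moment"])
E
```

```text
[0.5161 0.0559 0.059 ] [-3.1412  0.0023 -3.1114] [ 0.403  -0.3726 -1.081 ] [-0.0179 -0.0094  0.0169]
```

Emit:
arm_command --series '[0, 0, 0, 0, 0, 0.005, 0, 0, 0, 0, 0, 0, 0.01, 0, 0, 0, 0, 0, 0, 0.01, 0]'

```text
t: 18.5
eef_pos: [0.5162, 0.0559, 0.0581]
ee_rot: [-3.141, 0.003, -3.111]
force: [0.4, 0.9, 0.0]
width: 0.0398
gripper_force: 25.0
```

Emit:
arm_command --series '[0, 0, 0, 0, 0, 0.005, 0, 0, 0, 0, 0, 0, 0.01, 0, 0, 0, 0, 0, 0, 0.01, 0]'

```text
t: 18.88
eef_pos: [0.5162, 0.0559, 0.0581]
ee_rot: [-3.141, 0.003, -3.111]
force: [-5.9, 1.0, 11.9]
width: 0.04
gripper_force: 25.0
```

The pack is seated at the expected height. I'll release and rise.

Emit:
arm_command --series '[0, 0, 0, 0, 0, -0.005, 0, 0, 0, 0, 0, 0, -0.01, 0.65, 0, 0, 0, 0, 0, -0.01, 0.65, 0, 0, 0, 0, 0, -0.01, 0.65, 0, 0, 0, 0, 0, -0.2, 0.65, 0, 0, 0, 0, 0, -0.6, 0.65, 0, 0, 0, 0, 0, -1, 0.65]'

```text
t: 19.75
eef_pos: [0.5157, 0.0558, 0.1578]
ee_rot: [-3.141, 0.001, -3.111]
force: [0.5, 0.8, 0.6]
width: 0.0569
gripper_force: 0.0
```

Emit:
arm_command --series '[0, 0, 0, 0.4, 0, -0.4, 1, 0, 0, 0, 0.4, 0, -0.6, 1, 0, 0, 0, 0.4, 0, -0.6, 1]'

```text
t: 20.12
eef_pos: [0.4764, 0.0552, 0.2188]
ee_rot: [3.14, 0.006, -3.111]
force: [-0.4, -0.1, -0.3]
width: 0.0816
gripper_force: 0.0
```

```bash
python3 - <<'E'
from h import *
import pickle
s=arm.get_state();m=arm.camera_model("wrist"); im=arm.grab_frame("wrist"); pickle.dump((m,im),open("w7.pkl","wb"))
print(s["eef_pos"],s["t"],s["q"])
g=cv2.cvtColor(im,cv2.COLOR_BGR2HSV); k=((g[...,0]>12)&(g[...,0]<30)&(g[...,1]>110)&(g[...,2]>90)).astype(np.uint8)
n,_,st,c=cv2.connectedComponentsWithStats(k)
for i in range(1,n):
    if 10<st[i,4]<300: print(c[i],st[i,4],onz(m,*c[i],.039,True))
G=cv2.GaussianBlur(cv2.cvtColor(im,cv2.COLOR_BGR2GRAY),(3,3),0).astype(np.float32)
def prof(a,b,n):
    t=np.linspace(0,1,n)[:,None]; w=np.array(a)*(1-t)+np.array(b)*t
    uv=np.array([proj(m,q,True) for q in w],np.float32)
    return cv2.remap(G,uv[:,0].reshape(1,-1),uv[:,1].reshape(1,-1),cv2.INTER_LINEAR).ravel().astype(int)
for x in(.48,.5,.52,.54):print("y",x,prof([x,.02,.046],[x,.095,.046],38))
for y in(.05,.06):print("x",y,prof([.44,y,.046],[.58,y,.046],71))
s_=arm.camera_model("side"); 
for q in([.56,.0358,.046],[.56,.0772,.046],[.473,.0356,.046],[.473,.0756,.046]):print("side px",proj(s_,q))
E
```

```text
[0.4764 0.0552 0.2188] 20.125 [ 0.5282  0.0526 -0.4543  0.002  -1.0578 -2.0692]
[264.8462 189.3462] 26 [0.4681 0.0461 0.039 ]
[273.92 189.44] 25 [0.4679 0.055  0.039 ]
[283.4348 189.3913] 23 [0.4676 0.0644 0.039 ]
[550.1408 236.7183] 71 [0.5139 0.4376 0.039 ]
[111.2215 275.5101] 149 [ 0.5738 -0.1331  0.039 ]
[438.3286 277.1571] 140 [0.5642 0.2522 0.039 ]
[401.     413.3077] 39 [0.8028 0.2599 0.039 ]
y 0.48 [ 89  89  89  90  89  83  77  83  69  76  80  79  79  78  78  78  77  77
  77  76  76  76  76  75  75  75  71  78  88  91 117 124 119 107 106 107
 109 110]
y 0.5 [121 145 149 150 151 139 107  80  82 121 165 210 216 214 210 210 213 215
 211 212 212 213 211 212 209 185 151 114  81 102 136 150 150 151 149 125
  92  89]
y 0.52 [124 140 144 145 146 139 115  90  83 113 152 194 209 212 213 215 214 213
 212 209 210 210 210 210 207 197 157 127 105  98 126 144 146 146 146 131
  86  73]
y 0.54 [139 139 139 139 141 139 122  96  84 100 135 165 185 185 183 181 181 180
 177 176 175 173 173 173 172 168 150 129 101  94 113 137 141 141 141 141
 141 141]
x 0.05 [ 87  90  81  67  72  86  86  84  77  54  39  37  42  45  45  51  69  82
  87  88  78  73  87 120 147 193 214 213 213 210 209 213 214 212 210 210
 211 212 212 214 215 212 211 215 215 213 209 208 210 208 181 146 113  65
  51  55  58  59  60  62  64  64  64  66  67  67  67  65  65  74 105]
x 0.06 [ 89  89  78  67  76  86  86  84  74  51  40  37  41  43  41  52  72  85
  89  88  77  76  88 107 161 205 211 210 210 210 212 209 206 206 206 212
 216 212 212 210 210 213 211 211 212 211 210 205 204 203 176 142 105  60
  51  55  57  60  61  62  64  64  65  66  66  66  66  64  63  76 109]
side px [283.9008 188.4626]
side px [281.3426 196.7168]
side px [312.0829 191.7224]
side px [310.1795 199.8259]
```

The pack lies centred in the bay. Only the tongue's gold strips are visible, at x = 0.468, and they cover the bay's contacts. Next I'll check the room behind the lid, meaning the monitor and sleeve.

```bash
python3 - <<'E'
from h import *
s=arm.camera_model("side"); c=arm.camera_model("scene")
def tri(a,b):
    o1,d1=ray(c,a[0]*.7,a[1]*.7);o2,d2=ray(s,b[0]*.7,b[1]*.7)
    t=np.linalg.lstsq(np.c_[d1,-d2],o2-o1,rcond=None)[0];p=o1+d1*t[0];q=o2+d2*t[1];return (p+q)/2,np.linalg.norm(p-q)
print("mon near-left bottom",tri((387,223),(325,232)))
print("mon left top",tri((369,55),(303,95)))
print("mon right bottom",tri((551,172),(386,137)))
print("mon right top",tri((551,36),(380,8)))
print("sleeve top",tri((469,217),(383,198)), onz(s,384*.7,222*.7,0))
print("lid end corner",tri((383,217),(380,228)))
# lid free-end edges in w1 crop, refine
print(rows2([.648,.057,.25],tool(-np.pi+.025,0)))
E
```

```text
mon near-left bottom (array([ 0.758 , -0.0442,  0.0698]), np.float64(0.011941914102988638))
mon left top (array([ 0.7765, -0.0318,  0.3918]), np.float64(0.002199421211820999))
mon right bottom (array([ 0.7232, -0.5831,  0.0542]), np.float64(0.043122111633459546))
mon right top (array([ 0.7397, -0.5604,  0.3943]), np.float64(0.003920368934758241))
sleeve top (array([ 0.6576, -0.1915,  0.0746]), np.float64(7.901927636213557e-05)) [ 0.6585 -0.201   0.    ]
lid end corner (array([0.6018, 0.0964, 0.1779]), np.float64(0.015536814493947207))
(array([0.0004, 0.0025, 0.0033]), array([-1.722 , -0.0313, -0.319 ]))
```

There's ample room: the monitor is at x ≥ 0.75 and the sleeve at y = −0.2. I'll go over the lid with the fingers shut and come down behind it.

Emit:
arm_command --series '[0, 0, 0, -0.2, 0, -0.4, 0, 0, 0, 0, -0.7, 0, -0.4, 0, 0, 0, 0, -0.8, -0.01, -0.4, 0]' --force 20

```text
t: 20.55
eef_pos: [0.5575, 0.0562, 0.2551]
ee_rot: [-3.14, 0.0, -3.112]
force: [-0.4, -0.5, -1.7]
width: 0.0629
gripper_force: 0.0
```

Emit:
arm_command --series '[0, 0, 0, -0.5, 0, 0, 0, 0, 0, 0, -0.97, -0.02, 0, 0, 0, 0, 0, -0.97, -0.02, 0.3, 0, 0, 0, 0, -0.97, -0.02, 0.7, 0, 0, 0, 0, -0.97, -0.02, 0.95, 0, 0, 0, 0, -0.97, -0.02, 0.95, 0]'

```text
t: 21.3
eef_pos: [0.6508, 0.0564, 0.1586]
ee_rot: [-3.139, -0.004, -3.112]
force: [0.6, -0.4, -0.1]
width: 0.0036
gripper_force: 0.0
```

```bash
python3 - <<'E'
from h import *
s=arm.get_state(); print(s["eef_pos"],s["ee_rot"],s["force"],s["moment"],s["width"])
print(rows2([.64,.059,.15],tool(-np.pi+.025,0)))
E
```

```text
[0.6508 0.0564 0.1586] [-3.1394 -0.0043 -3.1121] [ 0.6178 -0.4074 -0.1475] [-0.0285 -0.0682  0.0157] 0.003636625774547104
(array([-0.0014, -0.0027,  0.0029]), array([0.1073, 0.0295, 0.0865]))
```

Emit:
arm_command --series '[0, 0, 0, 0, 0.03, 0.1, 0, 0, 0, 0, 0.12, 0.03, 0.1, 0, 0, 0, 0, 0.25, 0.03, 0.08, 0, 0, 0, 0, 0.37, 0.03, 0.05, 0, 0, 0, 0, 0.5, 0.03, 0.03, 0]'

```text
t: 21.92
eef_pos: [0.6023, 0.0586, 0.1603]
ee_rot: [3.141, 0.004, -3.111]
force: [1.1, 0.3, 0.3]
width: 0.0005
gripper_force: 0.4
```

Emit:
arm_command --series '[0, 0, 0, 0.13, 0, 0, 0, 0, 0, 0, 0.25, 0, 0, 0, 0, 0, 0, 0.36, 0, 0, 0]'

```text
t: 22.3
eef_pos: [0.5659, 0.0574, 0.159]
ee_rot: [-3.141, 0.002, -3.111]
force: [0.8, -0.4, -0.5]
width: 0.0002
gripper_force: 0.3
```

```bash
python3 - <<'E'
from h import *
s=arm.get_state(); print(s["eef_pos"],s["ee_rot"],s["force"],s["moment"])
im=arm.grab_frame("side"); cv2.imwrite("pics/s8.png",im)
# dark (lid/gripper) mask extents around the printer for a numeric look
g=cv2.cvtColor(im,cv2.COLOR_BGR2GRAY)
for v in range(130,215,5): print(v,"".join("#" if x<45 else "+" if x<110 else "." for x in g[v,235:335]))
E
```

```text
[0.5659 0.0574 0.159 ] [-3.1412  0.0022 -3.1114] [ 0.8107 -0.3598 -0.4966] [ 0.0115 -0.2499  0.0309]
130 ........+#########++####++###########..+###########+....+#.++..................++++++++##+++#+++++++
135 .....+##++######++#++++############++..+###########+...++.++...+#+...........+++++++++#++++#++++++++
140 ..+###+#####++++++#####++#....++++###################+#######...............++++++++++++++#+++++++++
145 +##########+++#############+++++++++#+++####################+.............++++++++++#+####++++#+++++
150 #######+++++###++++####++##+++++++++++++++++##########++###..............+++++#####+####++++##+#####
155 ####......................+############+++++++#+++######+#..............+++++######+++++++++++++++++
160 #......................................................++#+.............+##############+++++++++++++
165 .......................................................+#...........................................
170 .................................................+#####+............................................
175 ..............................................+######...............................................
180 ............................................+######.................................................
185 .................................+###...++######+...................................................
190 ......................................++######+++++++++++++++++++++++.............++..+##+..........
195 .....................................+######++++++++++..................++++++++++......++..........
200 ....................................+#####++++++++++++++++++++++++++++++++++++++#....+..+.+.........
205 ............................++.........++++++++++++++++++++++++++++++++++++++++..........+..........
210 ..........................+++++++++++++++++++++++++++++++++++++++++++++++++++++++..+##+..+..........
```

The numeric look at the side image shows the lid, a black diagonal from (275,200) to (291,165), swinging over toward the robot ahead of the fingers. I'll continue the arc.

Emit:
arm_command --series '[0, 0, 0, 0.15, 0, 0.05, 0, 0, 0, 0, 0.3, 0, 0.14, 0, 0, 0, 0, 0.42, 0, 0.23, 0, 0, 0, 0, 0.54, 0, 0.325, 0, 0, 0, 0, 0.63, 0, 0.45, 0, 0, 0, 0, 0.72, 0, 0.57, 0]'

```text
t: 23.1
eef_pos: [0.4945, 0.0553, 0.1011]
ee_rot: [-3.141, 0.002, -3.111]
force: [0.0, -0.3, 0.6]
width: 0.0006
gripper_force: 0.2
```

```bash
python3 - <<'E'
from h import *
s=arm.get_state(); print(s["eef_pos"],s["ee_rot"],s["force"],s["moment"])
im=arm.grab_frame("side"); cv2.imwrite("pics/s9.png",im)
g=cv2.cvtColor(im,cv2.COLOR_BGR2GRAY)
for v in range(150,215,5): print(v,"".join("#" if x<45 else "+" if x<110 else "." for x in g[v,245:345]))
E
```

```text
[0.4945 0.0553 0.1011] [-3.1412  0.0023 -3.1114] [ 0.0227 -0.2903  0.6448] [ 0.0055 -0.1467 -0.03  ]
150 +###+++++###++#+##++++++++++...........................+###########....++++..++++###+######+++#+++++
155 ..................+++++++++++++...................##..++###########...+++++++++++++++++++++++++#+++#
160 ................................................+#++########################++++++++++++++###+#####+
165 ...............................................+++++#++###################+...............+++#######
170 ............................................++++++++++++++++########+.++#+..........................
175 ...........................................+#######++++++++++++++#######............................
180 ..............................................+........................+............................
185 .......................+###........+..++###++++........................+##..........................
190 ..............................+#######+...........++++++##################++###+....................
195 .............................+##########+###############################+++++++++...................
200 .............................++###++++++++++++++++++++++++++++++++++++#++++++++++...................
205 ..................++......................++.+.+++++++++++++++++++++++++++++++++....................
210 ................++++++++++++++++++++++++++++++++++++++++......++++++++++++##++++....................
```

The lid is nearly down. I'll bring the fingers over the thumb ribs until it rests on the catch.

Emit:
arm_command --series '[0, 0, 0, 0.08, 0.01, 0.08, 0, 0, 0, 0, 0.165, 0.01, 0.15, 0, 0, 0, 0, 0.25, 0.01, 0.19, 0, 0, 0, 0, 0.27, 0.01, 0.2, 0]'

```text
t: 23.65
eef_pos: [0.4673, 0.0553, 0.0817]
ee_rot: [-3.141, 0.002, -3.111]
force: [0.5, -0.1, -0.3]
width: 0.0004
gripper_force: 0.1
```

```bash
python3 - <<'E'
from h import *
s=arm.get_state(); print(s["eef_pos"],s["ee_rot"],s["force"],s["moment"])
E
```

```text
[0.4673 0.0553 0.0817] [-3.1411  0.002  -3.1112] [ 0.5007 -0.0957 -0.3232] [-0.0527 -0.0714  0.0232]
```

Now I'll press down in small steps and watch the force.

Emit:
arm_command --series '[0, 0, 0, 0, 0, 0.015, 0, 0, 0, 0, 0, 0, 0.03, 0, 0, 0, 0, 0, 0, 0.03, 0]'

```text
t: 24.02
eef_pos: [0.4683, 0.0555, 0.079]
ee_rot: [-3.141, 0.003, -3.111]
force: [-0.7, 0.1, 2.2]
width: 0.0007
gripper_force: 1.3
```

Emit:
arm_command --series '[0, 0, 0, 0, 0, 0.01, 0, 0, 0, 0, 0, 0, 0.02, 0, 0, 0, 0, 0, 0, 0.02, 0]'

```text
t: 24.4
eef_pos: [0.4681, 0.0555, 0.0773]
ee_rot: [-3.141, 0.003, -3.111]
force: [-1.7, 1.6, 6.2]
width: 0.0008
gripper_force: 3.2
```

Emit:
arm_command --series '[0, 0, 0, 0, 0, 0.005, 0, 0, 0, 0, 0, 0, 0.01, 0, 0, 0, 0, 0, 0, 0.015, 0, 0, 0, 0, 0, 0, 0.015, 0]'

```text
t: 24.9
eef_pos: [0.4682, 0.0555, 0.0753]
ee_rot: [-3.141, 0.003, -3.111]
force: [0.8, 0.1, 1.0]
width: 0.0004
gripper_force: 0.0
```

Emit:
arm_command --series '[0, 0, 0, 0, 0, 0.005, 0, 0, 0, 0, 0, 0, 0.01, 0, 0, 0, 0, 0, 0, 0.015, 0, 0, 0, 0, 0, 0, 0.015, 0]'

```text
t: 25.4
eef_pos: [0.4681, 0.0554, 0.0739]
ee_rot: [-3.141, 0.002, -3.111]
force: [0.0, 0.2, -0.6]
width: 0.0007
gripper_force: 0.0
```

The force rose to 6 N and then dropped away, so the lid has snapped. I'll confirm by touching it again at shut height.

Emit:
arm_command --series '[0, 0, 0, 0, 0, 0.005, 0, 0, 0, 0, 0, 0, 0.01, 0, 0, 0, 0, 0, 0, 0.01, 0]'

```text
t: 25.78
eef_pos: [0.4681, 0.0555, 0.073]
ee_rot: [-3.141, 0.002, -3.111]
force: [-2.2, -0.6, 1.9]
width: 0.0004
gripper_force: 1.1
```

Emit:
arm_command --series '[0, 0, 0, 0, 0, 0.005, 0, 0, 0, 0, 0, 0, 0.01, 0, 0, 0, 0, 0, 0, 0.01, 0]'

```text
t: 26.15
eef_pos: [0.4681, 0.0554, 0.0727]
ee_rot: [-3.141, 0.003, -3.111]
force: [-4.3, -0.4, 12.3]
width: 0.0004
gripper_force: 6.3
```

It is rigid at exactly the shut height (TCP 0.073). I'll retreat and check once more from the images.

Emit:
arm_command --series '[0, 0, 0, 0, 0, -0.1, 0, 0, 0, 0, 0, 0, -0.5, 0, 0, 0, 0, 0.2, 0, -1, 0, 0, 0, 0, 0.2, 0, -1, 0]'

```text
t: 26.65
eef_pos: [0.449, 0.0556, 0.1758]
ee_rot: [3.139, 0.009, -3.111]
force: [-0.1, -0.1, -0.3]
width: 0.0004
gripper_force: 0.0
```

Emit:
arm_command --series '[0, 0, 0, 0, 0.5, -0.3, 0, 0, 0, 0, 0, 1, -0.5, 0, 0, 0, 0, 0, 1, -0.5, 0]'

```text
t: 27.02
eef_pos: [0.4455, 0.1578, 0.2231]
ee_rot: [3.14, 0.005, -3.108]
force: [-0.5, 0.4, -0.6]
width: 0.0007
gripper_force: 0.0
```

```bash
python3 - <<'E'
from h import *
s=arm.get_state(); print(s["eef_pos"],s["force"],s["t"])
m=arm.camera_model("wrist"); im=arm.grab_frame("wrist"); g=cv2.cvtColor(im,cv2.COLOR_BGR2GRAY)
def at(a): u=proj(m,a,True).round().astype(int);return u,g[u[1],u[0]] if 0<=u[0]<560 and 0<=u[1]<420 else None
# row across free end in x at y=.03/.056/.08 on lid top plane when shut
for y in(.036,.056,.076): print(y,[int(at([x,y,.051])[1]) for x in np.arange(.425,.5,.003)])
print("y",[int(at([.48,y,.051])[1]) for y in np.arange(.01,.11,.004)])
S=arm.grab_frame("side");gs=cv2.cvtColor(S,cv2.COLOR_BGR2GRAY);ms=arm.camera_model("side")
for z0 in(.051,.057):
    print(z0,[proj(ms,[x,y,z0]).round(1).tolist() for x,y in((.4465,.028),(.4465,.084))])
for v in range(165,215,2): print(v,"".join("#" if x<45 else "+" if x<110 else "." for x in gs[v,255:345]))
E
```

```text
[0.4455 0.1578 0.2231] [-0.5201  0.3794 -0.5624] 27.025
0.036 [152, 75, 119, 153, 153, 151, 151, 84, 55, 61, 61, 60, 60, 58, 57, 56, 56, 56, 54, 54, 44, 41, 41, 40, 40, 40]
0.056 [107, 85, 139, 108, 92, 154, 146, 93, 50, 60, 60, 53, 56, 50, 54, 49, 55, 51, 52, 38, 35, 34, 34, 35, 32, 32]
0.076 [91, 78, 97, 79, 74, 82, 93, 44, 45, 43, 40, 40, 39, 51, 56, 56, 55, 54, 49, 31, 31, 32, 31, 30, 28, 27]
y [168, 142, 144, 146, 142, 55, 54, 55, 52, 54, 50, 49, 49, 49, 49, 51, 40, 42, 37, 56, 101, 102, 59, 63, 65]
0.051 [[321.2, 189.9], [318.7, 201.3]]
0.057 [[321.3, 188.4], [318.8, 199.7]]
165 ...................................................................++++++++###+.+++#######
167 .................................................+++......................................
169 ..................................................++....................+++...............
171 ........................................................................+++...............
173 ..........................................................................................
175 .................................
[... 1162 characters left out ...]
##########++++.+...................
201 ......................++++++#####################################++++.+...................
203 ........+##+..............................++++##################+++++++...................
205 ........++......................++.+.++.++..................++++++++++....................
207 .......++++++++++...............+.++++.+.++++..............+++++++++++....................
209 ......++++++++++++++++++++++++++++++........................+++####+++....................
211 .....+++++++++++++++++++++++++++++++++++++++++++++++++++.....++++++++.....................
213 .....+.++++++++++++++++++++++++++++++++++++++++++++++++++++++++++++++.....................
```

The lid is flat and shut: its corners at about (320,190) and (319,202) match the shut projection. Nothing touches the robot, so I'm handing it in.

```bash
python3 -c "
from station import arm
print(arm.job_done())"
```

```text
the job is handed in; nothing more can be done
None
```

The long pack lies flat in the printer's battery bay with its tongue at the contacts, the lid is snapped shut, and I handed the job in at about 27 s (limit 56 s); the short pack stayed in the charger, and I saw nothing else on the desk disturbed.

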